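# Swap the tray on show in a jeweller's tray case

### The job

The watches have been shown and the rings come next: with your fingertips push the watch tray fully home, then hook a fingertip behind the front lip of the ring tray and draw it out along its runners as far as it goes. Pinch and lift nothing: keep the ring cone standing in the ring tray, leave the spare tray shut and everything else where it is, and finish with the hand clear.

Things in the scene. Friction and masses are not known exactly. Their poses are not given: they have to be found in the camera images.
- case: low open dark steel tray case, fixed, 330 mm wide, 240 deep, three bays side by side 108 mm apart, one wooden tray in each (which is where varies), walls 34 mm high between, a 50 mm high ledge along the back, nothing above the trays. Origin: on the table, middle of its front edge; x points from front to back, y left, z up; yaw within 0.2 rad of the world's.
- ring_lip_top (a point): RING tray (three grey padded rolls with small rings, a wooden ring cone behind them): middle of the top edge of its front lip, 44 mm above the table. Axes as the case's: the tray is drawn out along -x. All trays: wood, 98 mm wide, 190 long; floor 16 mm and side walls 34 mm above the table; rolls 30 mm and rings 45 mm above the table.
- ring_tray (a joint): how far the ring tray is drawn out, m: 0 fully home, 0.12 at its stop. Starts between 0 and 0.015. It stays where left; it takes about 2 to 3 N to move, like the other trays.
- watch_lip_top (a point): the same point on the lip of the WATCH tray (same build): the tray with two long grey cushions, each with a wrist watch lying on it, tops 41 mm above the table. It starts part way out.
- watch_tray (a joint): how far the watch tray is drawn out, m: 0 fully home, 0.12 at its stop. Starts between 0.05 and 0.10.
- spare_lip_top (a point): the same point on the lip of the third, SPARE tray (same build): empty but for one small closed ring box. It is home and stays so.
- spare_tray (a joint): how far the spare tray is drawn out, m: 0 fully home (its start).
- ring_well (a point): floor centre of the ring tray's finger well, the empty space behind its lip: 47 mm from the lip to the contents, 86 mm wide, 28 mm deep below the lip's top; 27 mm behind the lip's point. The lip itself is an upright board 98 mm wide, 6 mm thick (3 mm either side of its point). The three trays are built alike.
- ring_face (a point): middle of the ring tray's front surface, 23 mm above the table, 9 mm ahead of the lip's point; it is the front of a 6 mm thick face board glued before the lip, its top only 36 mm above the table. Pressing on the face board and on the lip together counts as a pinch.
- watch_face (a point): middle of the watch tray's front surface, to be pushed: 23 mm above the table, 9 mm ahead of its lip's point, 98 mm wide, from 10 to 36 mm above the table.
- cone: loose wooden ring cone, 28 mm across its foot, 46 mm tall, standing upright on the ring tray's floor behind the rolls, about 143 to 158 mm behind the tray's lip; it rides along with the tray. Origin under its foot.
- ring_box: loose closed ring box of dark wood, 46 x 46 x 36 mm, in the spare tray; leave alone. Origin under its centre.
- gift_box: loose ring box of the same kind, standing on the table left of the case; leave alone. Origin under its centre.
- bust: loose grey necklace stand, 70 mm wide and 82 mm tall, on the table left of the case; leave alone. Origin under its foot.
- loupe: loose black eye loupe, 34 mm across, 26 mm tall, on the table right of the case; leave alone. Origin under its centre.
- cleaner: loose amber bottle, 48 mm across, 110 mm tall, on the table right of the case; leave alone. Origin under its centre.
- screwdriver: loose screwdriver, 130 mm long, lying on the table at the right; leave alone. Origin underneath it.
- cup: loose white cup, 72 mm across, 75 mm tall, on the table at the left; leave alone. Origin under its centre.

How it is judged:
On the way, in this order (a step that is already met when the one before it is completed fails the run):
1. the watch tray is pushed home (within 8 mm) while the ring tray is still in (value of joint watch_tray below 0.008 m and value of joint ring_tray below 0.03 m), for 0.2 s.
2. the ring tray is being drawn out with a finger against its lip (value of joint ring_tray above 0.035 m and contact force between the fingers and ring_tray_c0 above 0.5 N), for 0.06 s.
3. the ring tray is out to its stop (within 10 mm) (value of joint ring_tray above 0.11 m), for 0.2 s.
At the end, for the whole second after the job is handed in: ring tray out to within 10 mm of its stop (above 0.11 m), watch tray home within 8 mm, spare tray home within 10 mm, the ring cone standing (tilt under 0.2 rad) on the ring tray's floor behind the rolls, and every other loose thing within 30 mm of where it started (value of joint ring_tray above 0.11 m and value of joint watch_tray below 0.008 m and value of joint spare_tray below 0.01 m and angle between cone's own z axis and vertical below 0.2 rad and x of cone in the frame of ring_lip_top between 0.09 and 0.19 m and height (world z) of cone between 0.01 and 0.022 m and linear speed of cone below 0.02 m/s and distance of each of ring_box, gift_box, bust, loupe, cleaner, screwdriver, cup from where it was at the start of the episode below 0.03 m); the robot touches nothing.
It fails at once if a loose bystander is moved more than 30 mm (distance of any of ring_box, gift_box, bust, loupe, cleaner, screwdriver, cup from where it was at the start of the episode above 0.03 m).
It fails at once if a standing bystander is tipped over (angle between any of ring_box, gift_box, bust, loupe, cleaner, cup's own z axis and vertical above 0.5 rad).
It fails at once if the ring cone is tipped, lifted or taken from the tray (angle between cone's own z axis and vertical above 0.6 rad or height (world z) of cone above 0.035 m or height (world z) of cone below 0.008 m).
It fails at once if the spare tray is drawn out more than 15 mm (value of joint spare_tray above 0.015 m).
It fails at once if a tray's front is pinched: fingers press on the lip and on the face board together ((contact force between the fingers and ring_tray_c0 above 2 N and contact force between the fingers and ring_tray_c1 above 2 N) or (contact force between the fingers and watch_tray_c0 above 2 N and contact force between the fingers and watch_tray_c1 above 2 N)).
It also fails if it takes over 42 s, if anything falls off the work surface, if the arm or the gripper's body presses on something with over 40 N, if the wrist force passes 120 N, or if a joint passes its speed limit or range.

### The arm

A 7-joint arm with a two-finger parallel gripper is mounted at the origin on the work surface. World frame = base frame: x ahead of the robot, y to its left, z up, the work surface at z = 0. Lengths are in m, angles in rad, forces in N, time in s.
With the tool pointing down it reaches from about 0.375 to 0.925 m from the base axis. Payload 3.1 kg.
Tool frame: the origin (TCP) lies midway between the tips of the shut fingers; the grasp point (between the pads) lies r.hold_point_z behind it (r.hold_point_z is the distance from the TCP to the grasp point, in m); z points along the fingers, y is the direction in which the jaws open and shut (so a half turn about z gives the same grasp; the last joint's range is limited). The gripper opens to 85 mm and grips with 20 to 120 N. Pads are 22 mm wide; open, the fingers measure 114 mm over their backs; the gripper's body (76 mm by 85 mm) begins 54 mm behind the grasp point. The pads swing forward as they close: fully open they stand 13 mm farther back than shut.
Start: joints at [-1.366, 0.383, 0.044, 1.598, -0.018, 1.161, -0.05], TCP at [0.194, 0.62, 0.231] pointing down, gripper open.
Joint ranges: [-2.61, 2.61], [-0.41, 2.15], [-1.48, 1.57], [0, 2.5], [-1.57, 4.71], [0.05, 1.97], [-2.85, 2.85]. Speed limits (rad/s): [2.79, 2.79, 3.14, 3.14, 3.14, 3.14, 3.14].

### API

Orientations are given as [roll, pitch, yaw] about the fixed x, y, z axes, in that order (R = Rz(yaw) Ry(pitch) Rx(roll)).
In Python, from plant import readout, optics, r gives the robot as it stands. The module is installed in compiled form; this text tells all that it offers.
- The arm moves only by the shell command python3 -m pendant 'ROWS'. ROWS is JSON, a list of rows, each a list of 3 entries, a list of its own where there are three numbers: the shift along the world's x, y, z scaled (see below), then the turn about the world's z scaled (see below), then the opening, from -1 (shut) to 1 (fully open). In form: [[[tx, ty, tz], spin, gripper], ...]. A call has 1 to 12 rows; each row is the pose to reach, as a shift and turn from the pose measured when the call began; what a row does not reach only later rows make up. The controller multiplies each number of a shift by 100 cm and each number of a turn by 90 degrees. A row lasts 1/10 s, in which the tool goes at most 50 mm and 8.59 degrees, less where a joint would pass 70% of its speed; a pose out of reach is approached as far as the arm can. A call with a number of a shift or a turn outside -1 to 1 is refused whole. A call with a gripper value outside its range is refused whole. The fingers move at their own pace and stop on an object; the grip force is fixed at half the most. Time passes only in rows, so rows that repeat a pose let the fingers close. It gives the time, the measured TCP pose, the force and the opening at its end, in the units of the state.
- readout.observe(): the state, without advancing time (a new reading comes with each control period).
- optics.get_image(name): name is "scene" or "top"; returns a dict with "frame" (420x560x3 uint8, red, green, blue), "vertical_fov" (degrees; the focal length in pixels is half the picture's height over the tangent of half this angle, whatever the lens; pixels are square), "cx", "cy" (the principal point, pixels), "R" (3x3) and "t" (3): a world point X has camera coordinates R X + t. Camera axes: x right, y down, z forward; pixel columns grow to the right and rows downward; lengths in m; the calibration is good to about 2 mm. A picture is of the moment at which its call begins. There is no depth.
- r.hand_in(): hands the job in, once; it reports no verdict.
The state is a dict: "time_s": time; "joint_positions": joint angles; "joint_velocities": joint speeds; "joint_torque": joint torques, N m; "ee_pos": TCP position; "tool_rot": TCP orientation; "ft_force": force on the tool from outside, world axes, zero at the start; "moment": the same for the moment, N m; "grip_width": finger opening in m.
Only numpy, scipy, OpenCV 4.12 (cv2) and the standard library are available. Lean on these libraries where they do the work, as an engineer would, in place of code of your own. Each camera call takes 0.05 s, during which the arm holds its last target.

## Working session

There is one attempt and no reset: what is moved stays moved. The work goes in short steps, Python scripts to look and compute and a shell command to move; the robot and the scene stay as the last step left them, time stands still between calls to the robot, and variables do not carry over. Pictures are saved under pics/ and viewed, and the job is handed in when it is done.

```bash
mkdir -p pics
python3 - <<'E'
from plant import readout, optics, r
import cv2
s=readout.observe(); print({k:s[k] for k in ("time_s","ee_pos","tool_rot","ft_force","grip_width")}, r.hold_point_z)
for n in("top","scene"):
    d=optics.get_image(n); cv2.imwrite(f"pics/{n}0.png",d["frame"][:,:,::-1]); print(n,d["vertical_fov"],d["cx"],d["cy"],d["R"],d["t"])
E
```

```text
{'time_s': 0.0, 'ee_pos': array([0.19354551, 0.61953624, 0.22988473]), 'tool_rot': array([-3.13900057e+00,  1.32960053e-04,  2.83892285e+00]), 'ft_force': array([-0.66994561,  0.95627545, -0.07608085]), 'grip_width': 0.085489999517557} 0.0187
top 47.21095537667637 280.3668283474209 199.30039772863242 [[-0.06227924 -0.99805597 -0.00236249]
 [-0.97350132  0.06126854 -0.22032102]
 [ 0.22003745 -0.01142154 -0.97542456]] [0.0459196  0.60063607 1.47330559]
scene 53.973536861897685 275.565212186342 212.37101288683328 [[ 0.7172265   0.69665648  0.01599672]
 [ 0.55787204 -0.56028547 -0.61225728]
 [-0.41757027  0.44805127 -0.79049676]] [-0.44219633 -0.28640168  1.28710902]
```

View pics/top0.png

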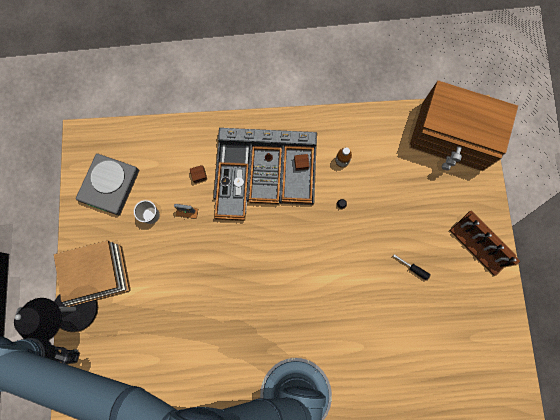

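View pics/scene0.png

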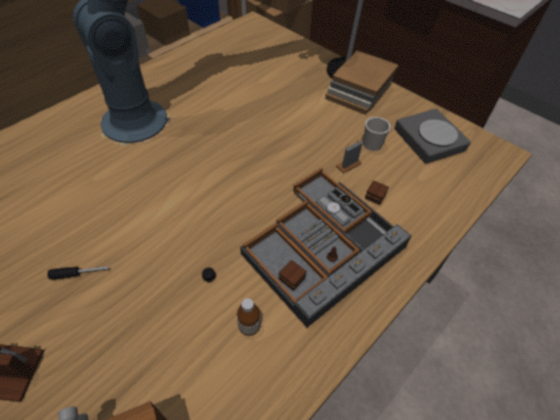

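Watch tray is on the left (col 215-245), ring tray in the middle (250-280) and spare tray on the right (280-315). I'll zoom in next.

Run:
```python
import cv2
a=cv2.imread("pics/top0.png")[120:225,205:325]; cv2.imwrite("pics/top0z.png",cv2.resize(a,None,fx=5.5,fy=5.5,interpolation=cv2.INTER_CUBIC))
a=cv2.imread("pics/scene0.png")[160:320,235:415]; cv2.imwrite("pics/scene0z.png",cv2.resize(a,None,fx=3.7,fy=3.7,interpolation=cv2.INTER_CUBIC))
```

```text
(no output)
```

View pics/top0z.png

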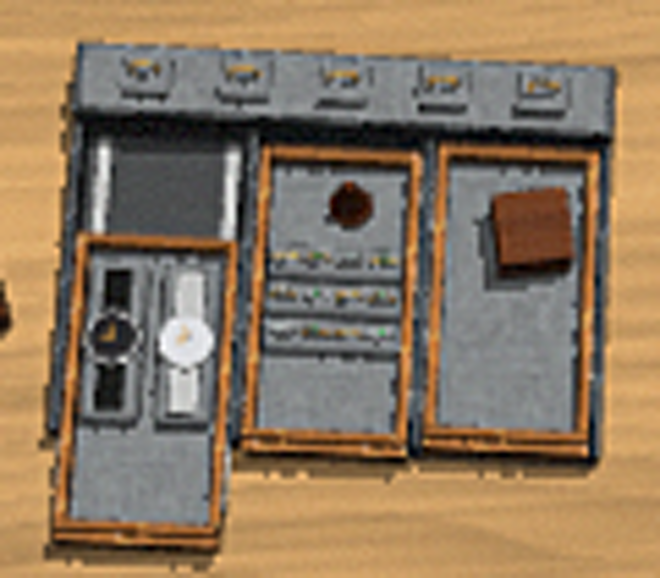

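View pics/scene0z.png

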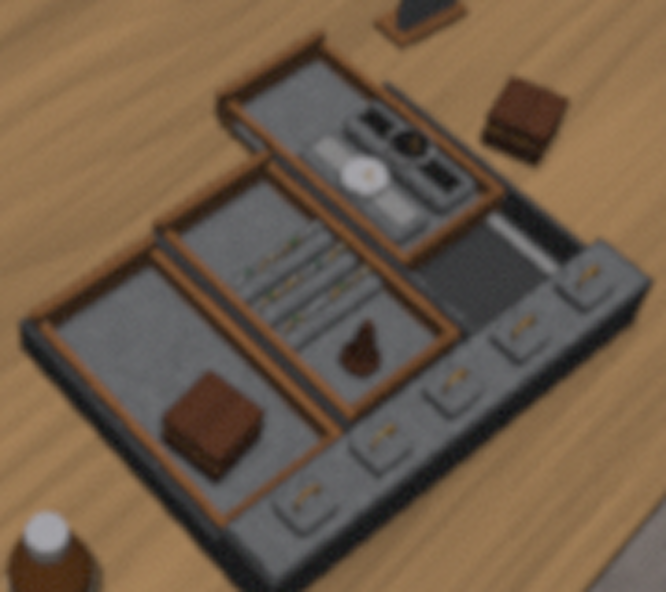

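```bash
cat > h.py <<'E'
import numpy as np
from plant import optics
def cam(n):
    d=optics.get_image(n); f=210/np.tan(np.radians(d["vertical_fov"])/2); return d,f
def ray(d,f,px,z):
    v=np.array([(px[0]-d["cx"])/f,(px[1]-d["cy"])/f,1.]); R=np.array(d["R"]); t=np.array(d["t"])
    C=-R.T@t; w=R.T@v; return C+w*(z-C[2])/w[2]
def proj(d,f,X):
    c=np.array(d["R"])@np.array(X)+d["t"]; return f*c[0]/c[2]+d["cx"],f*c[1]/c[2]+d["cy"]
E
python3 - <<'E'
from h import *
d,f=cam("top"); e,g=cam("scene")
print("size",np.array(d["frame"]).shape)
T=lambda u,v:(205+(u+.5)/5.5-.5,120+(v+.5)/5.5-.5)
S=lambda u,v:(235+(u+.5)/3.7-.5,160+(v+.5)/3.7-.5)
P={"wL":(57,526,.044),"wR":(217,532,.044),"rL":(246,441,.044),"rR":(406,451,.044),"sL":(427,434,.044),"sR":(587,443,.044),
"backL":(80,42,.05),"backR":(614,66,.05),"ledgeFL":(80,115,.05),"ledgeFR":(612,138,.05),"wbackL":(83,237,.034),"wbackR":(236,245,.034),"rbackL":(263,150,.034),"rbackR":(422,157,.034),"sbackL":(442,147,.034),"sbackR":(600,153,.034),"cone":(350,206,.03)}
for k,(u,v,z) in P.items(): print("top",k,ray(d,f,T(u,v),z).round(4))
Q={"wL":(322,40,.044),"wR":(220,97,.044),"rL":(268,160,.044),"rR":(158,230,.044),"sL":(150,250,.044),"sR":(30,322,.044),"backL":(650,280,.05),"backR":(275,585,.05)}
for k,(u,v,z) in Q.items(): print("scene",k,ray(e,g,S(u,v),z).round(4))
print(proj(d,f,[0,0,0]),proj(e,g,[0,0,0]),proj(e,g,[.1935,.6195,.23]),proj(d,f,[.1935,.6195,.23]))
E
```

```text
size (420, 560, 3)
top wL [0.5681 0.2222 0.044 ]
top wR [0.5587 0.1286 0.044 ]
top rL [0.6123 0.1089 0.044 ]
top rR [0.6003 0.0148 0.044 ]
top sL [0.6098 0.0018 0.044 ]
top sR [ 0.5984 -0.0923  0.044 ]
top backL [0.8666 0.1977 0.05  ]
top backR [ 0.8306 -0.1262  0.05  ]
top ledgeFL [0.8197 0.1993 0.05  ]
top ledgeFR [ 0.7847 -0.1214  0.05  ]
top wbackL [0.7474 0.202  0.034 ]
top wbackR [0.7365 0.1097 0.034 ]
top rbackL [0.7959 0.0904 0.034 ]
top rbackR [ 0.7853 -0.0063  0.034 ]
top sbackL [ 0.7909 -0.0189  0.034 ]
top sbackR [ 0.781  -0.1149  0.034 ]
top cone [0.7581 0.0394 0.03  ]
scene wL [0.5776 0.2169 0.044 ]
scene wR [0.5624 0.1239 0.044 ]
scene rL [0.6242 0.105  0.044 ]
scene rR [0.6123 0.0096 0.044 ]
scene sL [ 0.6198 -0.0057  0.044 ]
scene sR [ 0.6052 -0.0985  0.044 ]
scene backL [0.8659 0.1996 0.05  ]
scene backR [ 0.831  -0.1238  0.05  ]
(np.float64(295.3443519820024), np.float64(395.2089224079375)) (np.float64(133.8876097678324), np.float64(120.60927525040356)) (np.float64(317.3225619777238), np.float64(1.3213822278746647)) (np.float64(61.51595608700424), np.float64(348.7795655136771))
```

```bash
cat > ov.py <<'E'
from h import *
import cv2,sys
def overlay(n,out,x0,y0,x1,y1,k,pose,dw,dr,L=0.009,ds=0):
    d,f=cam(n); im=np.array(d["frame"])[:,:,::-1][y0:y1,x0:x1]; im=cv2.resize(im,None,fx=k,fy=k,interpolation=cv2.INTER_CUBIC)
    c,s=np.cos(pose[2]),np.sin(pose[2])
    W=lambda p:(pose[0]+c*p[0]-s*p[1],pose[1]+s*p[0]+c*p[1],p[2])
    def line(a,b,col):
        q=[]
        for p in(a,b):
            u,v=proj(d,f,W(p)); q.append((int(round((u-x0+.5)*k-.5)),int(round((v-y0+.5)*k-.5))))
        cv2.line(im,q[0],q[1],col,1)
    def rect(xa,xb,ya,yb,z,col):
        for a,b in(((xa,ya),(xa,yb)),((xb,ya),(xb,yb)),((xa,ya),(xb,ya)),((xa,yb),(xb,yb))): line((*a,z),(*b,z),col)
    rect(0,.24,-.165,.165,.0,(255,0,255)); rect(0.19,.24,-.165,.165,.05,(255,0,0))
    rect(0,.24,-.165,.165,.034,(255,255,0))
    for y,o in((.108,dw),(0,dr),(-.108,ds)):
        rect(L-o-.003,L-o+.003,y-.049,y+.049,.044,(0,255,0)); rect(L-o-.009,L-o-.003,y-.049,y+.049,.036,(0,255,255))
        rect(L-o-.003,L-o+.187,y-.049,y+.049,.034,(0,0,255))
    cv2.imwrite(out,im)
E
python3 - <<'E'
from ov import *
p=(.610,.062,-.11)
overlay("top","pics/t1.png",205,120,325,225,6.5,p,.06,.005)
overlay("scene","pics/s1.png",235,160,415,320,3.7,p,.06,.005)
E
```

```text
(no output)
```

View pics/t1.png

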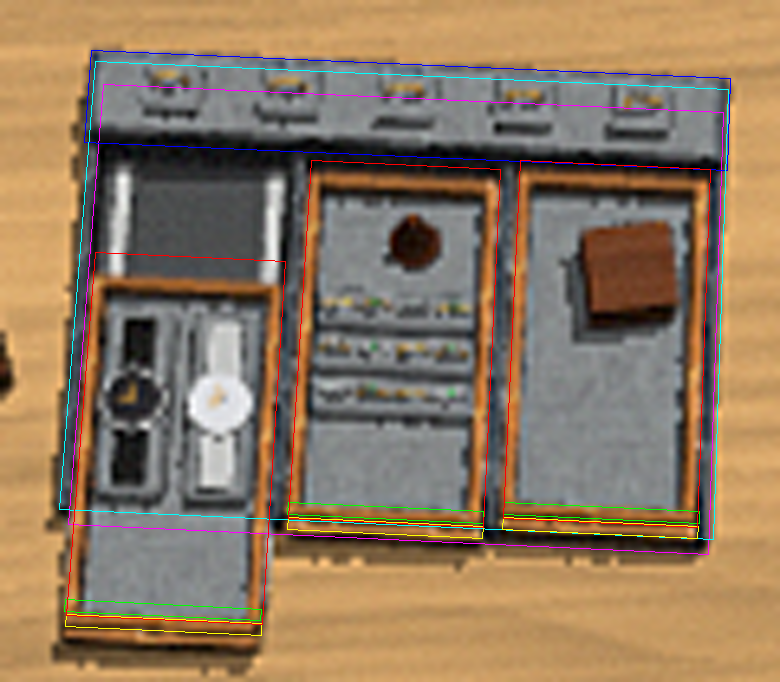

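View pics/s1.png

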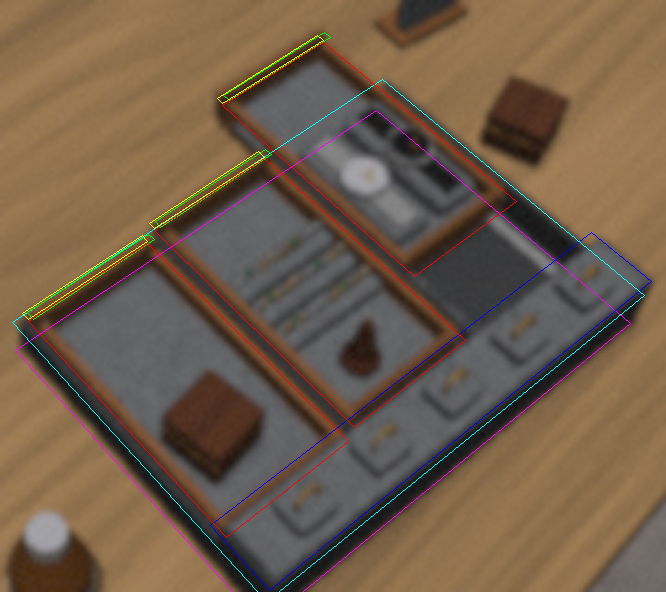

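Run:
```python
import cv2
a=cv2.imread("pics/top0.png")
cv2.imwrite("pics/z1.png",cv2.resize(a[192:222,208:288],None,fx=10,fy=10,interpolation=cv2.INTER_NEAREST))
cv2.imwrite("pics/z2.png",cv2.resize(a[185:225,245:325],None,fx=10,fy=10,interpolation=cv2.INTER_NEAREST))
```

```text
(no output)
```

View pics/z1.png

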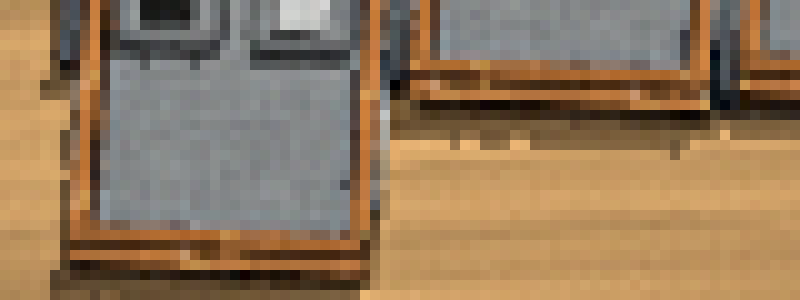

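View pics/z2.png

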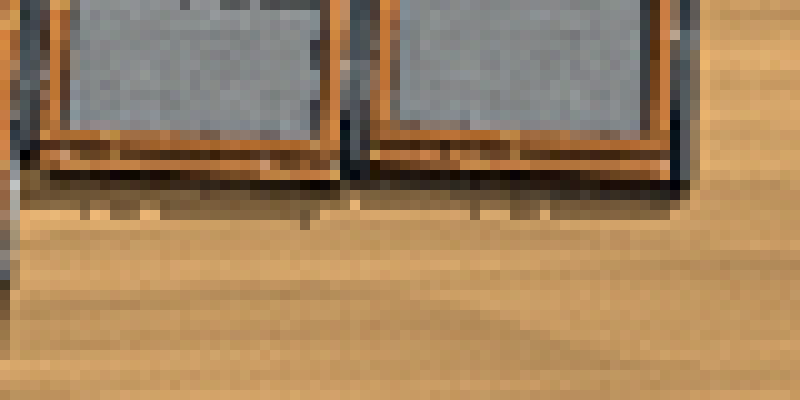

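```bash
cat > fit.py <<'E'
from h import *
from scipy.optimize import least_squares
d,f=cam("top"); e,g=cam("scene")
T=lambda u,v:(205+(u+.5)/5.5-.5,120+(v+.5)/5.5-.5)
S=lambda u,v:(235+(u+.5)/3.7-.5,160+(v+.5)/3.7-.5)
# params: x,y,yaw,L,dw,dr,k_top,k_scene, ledge, cam pixel offsets(4)
def pts(q):
    x,y,a,L,dw,dr,k1,k2,lg=q[:9]; h=.049
    o=[]
    for n,y0,dd in(("w",.108,dw),("r",0,dr),("s",-.108,0)):
        o+=[("t",n+"L",L-dd,y0+h,.044),("t",n+"R",L-dd,y0-h,.044),("s",n+"L",L-dd-.003,y0+h,.044),("s",n+"R",L-dd-.003,y0-h,.044)]
    o+=[(c,n,.24,s*.165,.05) for c in"ts" for n,s in(("bL",1),("bR",-1))]
    o+=[(c,n,lg,s*.165,.05) for c in"ts" for n,s in(("fL",1),("fR",-1))]
    for n,y0,dd in(("w",.108,dw),("r",0,dr),("s",-.108,0)):
        o+=[(c,n+s,L-dd+.187,y0+h*(1 if s=="kL" else -1),.034) for s in("kL","kR") for c in "ts"]
    return o
M={"t":{"wL":(214.5,214.3),"wR":(244.5,215.3),"rL":(248.5,198.5),"rR":(278.5,199.5),"sL":(281.5,197.8),"sR":(311.5,198.8),
"bL":T(80,42),"bR":T(614,66),"fR":T(612,138),"fL":T(80,115),"wkL":T(80,235),"wkR":T(238,242),"rkL":T(261,146),"rkR":T(423,153),"skL":T(440,143),"skR":T(602,150)},
"s":{"wL":S(322,37),"wR":S(218,95),"rL":S(268,156),"rR":S(156,226),"sL":S(150,246),"sR":S(24,320),"bL":S(650,280),"bR":S(275,587),"wkR":S(408,262),"rkR":S(350,418),"rkL":S(463,330),"skL":S(342,432),"skR":S(220,522),"wkL":S(504,192),"fL":S(600,238)}}
def res(q,names=False):
    r=[];nm=[]
    c,s=np.cos(q[2]),np.sin(q[2])
    for cm,n,px,py,z in pts(q):
        if n not in M[cm]: continue
        X=[q[0]+c*px-s*py,q[1]+s*px+c*py,z]
        D,F,k,o=(d,f,q[6],q[9:11]) if cm=="t" else (e,g,q[7],q[11:13])
        u,v=proj(D,F,X); u-=D["cx"];v-=D["cy"]; m=1+k*(u*u+v*v)/F**2
        u=u*m+D["cx"]+o[0];v=v*m+D["cy"]+o[1]
        r+=[u-M[cm][n][0],v-M[cm][n][1]]; nm.append((cm,n,round(r[-2],1),round(r[-1],1)))
    return nm if names else np.r_[r,q[9:13]/.7,q[6:8]/.3]
q=least_squares(res,[.61,.06,-.11,.009,.06,.005,0,0,.2,0,0,0,0],loss="soft_l1").x
if __name__=="__main__":
    print(q.round(4)); print(res(q,True))
    c,s=np.cos(q[2]),np.sin(q[2])
    for n,y0,dd in(("w",.108,q[4]),("r",0,q[5]),("s",-.108,0)):
        print(n,q[0]+c*(q[3]-dd)-s*y0,q[1]+s*(q[3]-dd)+c*y0)
E
python3 fit.py
```

```text
[ 0.6137  0.0633 -0.1097  0.0022  0.0643  0.0045 -0.4237 -0.181   0.1943
  0.2421  0.1052  0.258   0.2427]
[('t', 'wL', np.float64(0.0), np.float64(0.7)), ('t', 'wR', np.float64(-0.2), np.float64(1.2)), ('s', 'wL', np.float64(-0.9), np.float64(-2.7)), ('s', 'wR', np.float64(0.1), np.float64(-1.7)), ('t', 'rL', np.float64(0.0), np.float64(0.1)), ('t', 'rR', np.float64(0.0), np.float64(0.5)), ('s', 'rL', np.float64(-0.9), np.float64(-2.6)), ('s', 'rR', np.float64(-0.3), np.float64(-2.1)), ('t', 'sL', np.float64(0.2), np.float64(1.0)), ('t', 'sR', np.float64(0.2), np.float64(1.3)), ('s', 'sL', np.float64(-0.7), np.float64(-4.3)), ('s', 'sR', np.float64(1.0), np.float64(-3.2)), ('t', 'bL', np.float64(0.3), np.float64(0.4)), ('t', 'bR', np.float64(-0.0), np.float64(-0.2)), ('s', 'bL', np.float64(-0.6), np.float64(0.5)), ('s', 'bR', np.float64(-0.1), np.float64(0.3)), ('t', 'fL', np.float64(-0.9), np.float64(-0.4)), ('t', 'fR', np.float64(0.0), np.float64(-0.6)), ('s', 'fL', np.float64(-1.2), np.float64(-0.0)), ('t', 'wkL', np.float64(0.2), np.float64(-1.3)), ('s', 'wkL', np.float64(0.7), np.float64(0.6)), ('t', 'wkR', np.float64(0.3), np.float64(-1.4)), ('s', 'wkR', np.float64(-0.2), np.float64(1.6)), ('t', 'rkL', np.float64(0.3), np.float64(-0.7)), ('s', 'rkL', np.float64(-0.2), np.float64(1.5)), ('t', 'rkR', np.float64(-0.3), np.float64(-0.8)), ('s', 'rkR', np.float64(0.7), np.float64(0.8)), ('t', 'skL', np.float64(-0.3), np.float64(-0.1)), ('s', 'skL', np.float64(1.0), np.float64(0.9)), ('t', 'skR', np.float64(-0.9), np.float64(0.0)), ('s', 'skR', np.float64(1.2), np.float64(1.8))]
w 0.5637691192842813 0.1774537422614505
r 0.6114425955746774 0.0635494769286149
s 0.6040619318917804 -0.04429073766954421
```

```bash
sed -i 's/+\.187,y0+h/+.181,y0+h/' fit.py; sed -i 's/+\.187/+.181/' ov.py; python3 fit.py
```

```text
[ 0.6118  0.0626 -0.1057  0.0073  0.064   0.0045 -0.2119 -0.0991  0.1954
  0.1737  0.2586  0.2303  0.393 ]
[('t', 'wL', np.float64(0.1), np.float64(-0.0)), ('t', 'wR', np.float64(0.1), np.float64(0.3)), ('s', 'wL', np.float64(-0.4), np.float64(-1.9)), ('s', 'wR', np.float64(0.7), np.float64(-0.6)), ('t', 'rL', np.float64(0.3), np.float64(-0.7)), ('t', 'rR', np.float64(0.3), np.float64(-0.4)), ('s', 'rL', np.float64(-0.3), np.float64(-1.5)), ('s', 'rR', np.float64(0.3), np.float64(-0.9)), ('t', 'sL', np.float64(0.4), np.float64(0.1)), ('t', 'sR', np.float64(0.5), np.float64(0.3)), ('s', 'sL', np.float64(-0.1), np.float64(-3.1)), ('s', 'sR', np.float64(1.7), np.float64(-1.7)), ('t', 'bL', np.float64(-0.4), np.float64(0.6)), ('t', 'bR', np.float64(0.1), np.float64(-0.1)), ('s', 'bL', np.float64(-0.2), np.float64(0.2)), ('s', 'bR', np.float64(-0.3), np.float64(0.7)), ('t', 'fL', np.float64(-1.4), np.float64(-0.3)), ('t', 'fR', np.float64(0.1), np.float64(-0.7)), ('s', 'fL', np.float64(-0.8), np.float64(-0.1)), ('t', 'wkL', np.float64(-0.1), np.float64(-0.4)), ('s', 'wkL', np.float64(0.1), np.float64(0.1)), ('t', 'wkR', np.float64(0.3), np.float64(-0.6)), ('s', 'wkR', np.float64(-0.9), np.float64(1.2)), ('t', 'rkL', np.float64(0.1), np.float64(0.1)), ('s', 'rkL', np.float64(-0.8), np.float64(1.0)), ('t', 'rkR', np.float64(-0.3), np.float64(-0.0)), ('s', 'rkR', np.float64(-0.0), np.float64(0.5)), ('t', 'skL', np.float64(-0.4), np.float64(0.6)), ('s', 'skL', np.float64(0.4), np.float64(0.5)), ('t', 'skR', np.float64(-0.8), np.float64(0.6)), ('s', 'skR', np.float64(0.6), np.float64(1.7))]
w 0.5668376521646935 0.17596998913383613
r 0.6145845298600751 0.06229955464821633
s 0.6077086832857951 -0.04557697649399875
```

```bash
python3 -m pendant '[[[0.04,-0.054,0],0.04,-1],[[0.08,-0.108,0],0.08,-1],[[0.12,-0.162,0],0.125,-1],[[0.16,-0.216,0],0.125,-1],[[0.2,-0.27,0],0.125,-1],[[0.23,-0.31,0],0.125,-1],[[0.26,-0.35,0],0.125,-1],[[0.29,-0.39,0],0.125,-1],[[0.31,-0.42,0],0.125,-1],[[0.324,-0.439,0],0.125,-1],[[0.324,-0.439,0],0.125,-1],[[0.324,-0.439,0],0.125,-1]]'
python3 - <<'E'
from plant import optics
import cv2
for n,b in(("top",(100,230,170,340)),("scene",(100,330,200,430))):
    a=optics.get_image(n)["frame"][:,:,::-1][b[0]:b[1],b[2]:b[3]]; cv2.imwrite(f"pics/{n}2.png",cv2.resize(a,None,fx=2.5 if n=="scene" else 4,fy=2.5 if n=="scene" else 4))
E
```

```text
time_s: 1.7
ee_pos: [0.5223, 0.1723, 0.2321]
tool_rot: [-3.138, 0.004, 3.021]
ft_force: [0.2, -0.2, -0.2]
grip_width: 0.0001
```

View pics/top2.png

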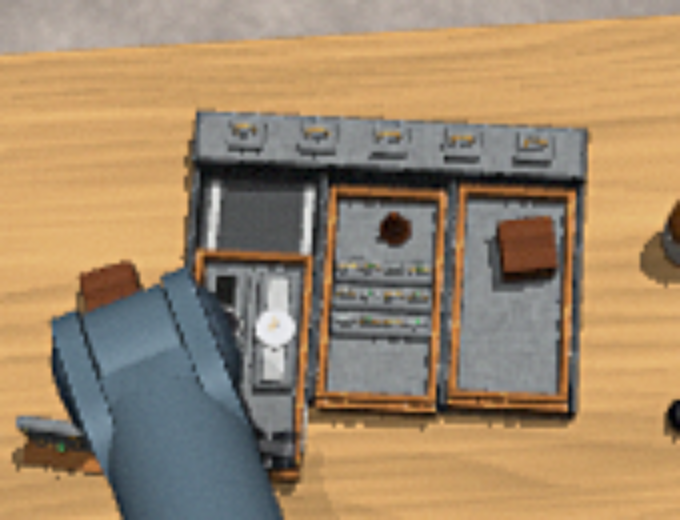

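View pics/scene2.png

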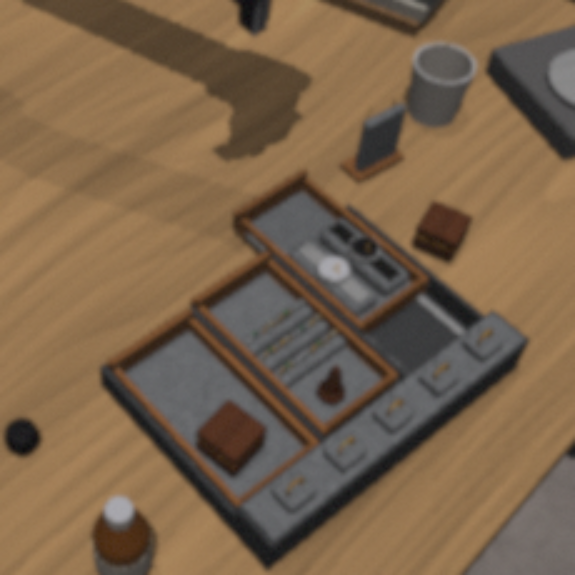

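```bash
python3 -c "
from plant import readout
s=readout.observe(); print(s['ee_pos'],s['tool_rot'],s['joint_velocities'])"
```

```text
[0.51857439 0.1797855  0.23142258] [3.14143384e+00 2.04933359e-04 3.03093682e+00] [-0.03798922 -0.00135275 -0.06224137  0.00970541 -0.01319289 -0.0001602
 -0.00098638]
```

The arm hovers in front of the watch tray with nothing disturbed. In the scene view the tip sits at about crop (255,28), against a projected (252,27), so the calibration agrees. Going down next.

```bash
python3 -m pendant '[[[0,0.001,-0.03],0.003,-1],[[0,0.001,-0.07],0.003,-1],[[0,0.001,-0.11],0.003,-1],[[0,0.001,-0.145],0.003,-1],[[0,0.001,-0.17],0.003,-1],[[0,0.001,-0.19],0.003,-1],[[0,0.001,-0.203],0.003,-1],[[0,0.001,-0.21],0.003,-1],[[0,0.001,-0.21],0.003,-1],[[0,0.001,-0.21],0.003,-1]]'
python3 - <<'E'
from ov import *
p=(.612,.0625,-.106)
overlay("scene","pics/s3.png",255,120,415,320,3,p,.064,.0045,.0075)
from plant import readout
s=readout.observe(); print(s['ee_pos'],s['tool_rot'],s['ft_force'])
E
```

```text
time_s: 2.8
ee_pos: [0.5193, 0.1815, 0.0223]
tool_rot: [3.14, 0.002, 3.036]
ft_force: [0.1, 0.6, 0.1]
grip_width: -0.0001
[0.51960385 0.18141948 0.02257082] [3.14005043e+00 2.19614014e-03 3.03586105e+00] [0.05612578 0.09873226 0.49715533]
```

View pics/s3.png

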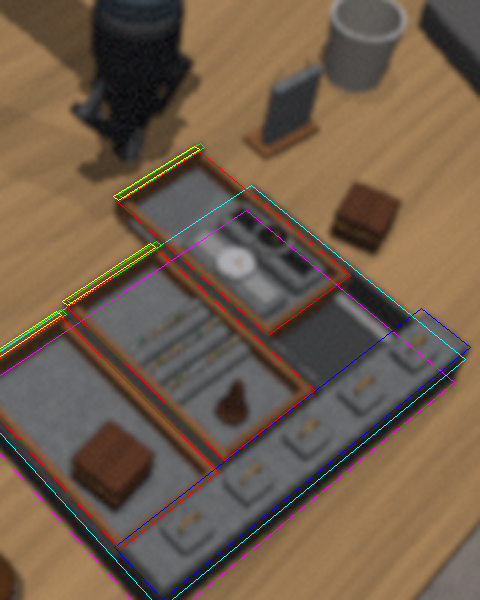

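```bash
python3 -m pendant '[[[0.01,-0.001,-0.001],0,-1],[[0.018,-0.002,-0.001],0,-1],[[0.026,-0.003,-0.001],0,-1],[[0.034,-0.0035,-0.001],0,-1],[[0.042,-0.0045,-0.001],0,-1],[[0.05,-0.005,-0.001],0,-1],[[0.058,-0.006,-0.001],0,-1],[[0.066,-0.007,-0.001],0,-1],[[0.074,-0.008,-0.001],0,-1],[[0.08,-0.0085,-0.001],0,-1]]'
```

```text
time_s: 3.85
ee_pos: [0.6002, 0.1725, 0.0213]
tool_rot: [3.14, 0.002, 3.036]
ft_force: [-2.9, -1.1, 0.3]
grip_width: 0.0004
```

Pushing against about 3 N, as expected. I'll creep the rest of the way to the stop.

```bash
python3 -m pendant '[[[0.003,-0.0003,0],0,-1],[[0.006,-0.0006,0],0,-1],[[0.009,-0.0009,0],0,-1],[[0.011,-0.0011,0],0,-1]]'; python3 -m pendant '[[[0.002,-0.0002,0],0,-1],[[0.004,-0.0004,0],0,-1]]'
```

```text
time_s: 4.25
ee_pos: [0.611, 0.1713, 0.0213]
tool_rot: [3.141, 0.001, 3.035]
ft_force: [-5.8, -1.2, 2.4]
grip_width: 0.0
time_s: 4.45
ee_pos: [0.611, 0.1714, 0.0208]
tool_rot: [-3.141, -0.008, 3.036]
ft_force: [-12.0, -0.6, 7.3]
grip_width: 0.0004
```

```bash
python3 -m pendant '[[[-0.02,0.002,0],0,-1],[[-0.05,0.005,0.0],0,-1],[[-0.07,0.005,0.03],0,-1],[[-0.08,0.005,0.07],0,-1],[[-0.08,0.005,0.11],0,-1],[[-0.09,0.04,0.14],0,-1],[[-0.1,0.08,0.16],0,-1],[[-0.11,0.11,0.16],0,-1],[[-0.11,0.11,0.16],0,-1],[[-0.11,0.11,0.16],0,-1]]'
python3 - <<'E'
from ov import *
p=(.612,.0625,-.106)
overlay("scene","pics/s4.png",225,150,415,320,4,p,.0,.0045,.008)
overlay("top","pics/t4.png",205,120,325,225,6.5,p,.0,.0045,.008)
d,f=cam("top"); cv2.imwrite("pics/z4.png",cv2.resize(np.array(d["frame"])[180:220,210:320,::-1],None,fx=7,fy=7,interpolation=cv2.INTER_NEAREST))
from plant import readout
s=readout.observe(); print(s['ee_pos'],s['tool_rot'],s['ft_force'])
E
```

```text
time_s: 5.45
ee_pos: [0.5014, 0.283, 0.1814]
tool_rot: [3.14, -0.005, 3.039]
ft_force: [0.6, 0.3, 0.4]
grip_width: -0.0002
[0.50197188 0.27947195 0.18060018] [-3.14059439 -0.00710303  3.03325759] [ 0.52108832 -1.17031671 -0.12442767]
```

View pics/s4.png

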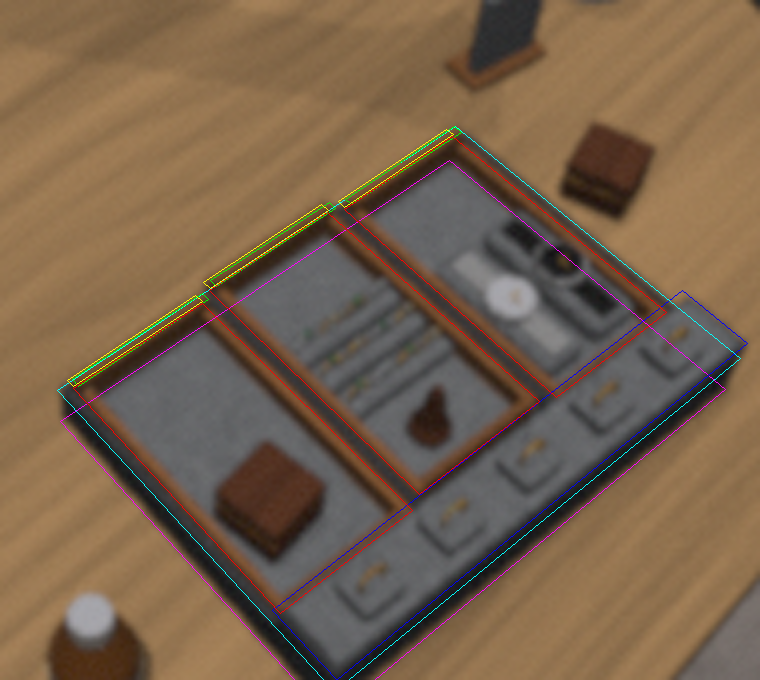

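View pics/t4.png

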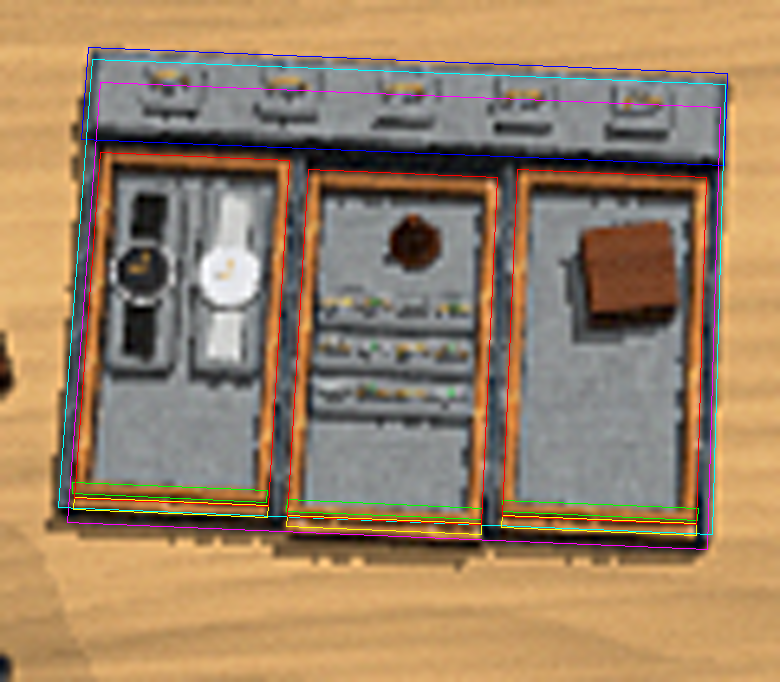

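View pics/z4.png

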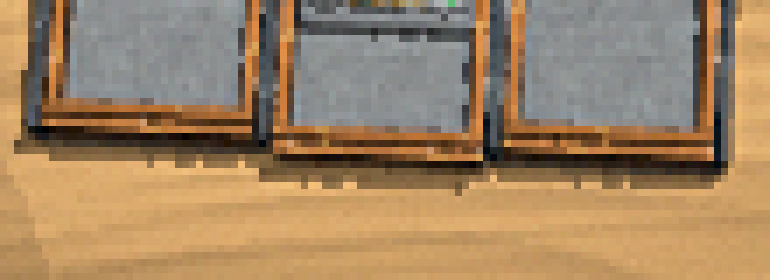

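```bash
python3 -m pendant '[[[0.02,-0.032,0],0,-1],[[0.045,-0.072,0],0,-1],[[0.07,-0.112,0],0,-1],[[0.095,-0.15,0],0,-1],[[0.115,-0.183,0],0,-1],[[0.13,-0.207,0],0,-1],[[0.1384,-0.22,0],0.001,-1],[[0.1384,-0.22,-0.02],0.001,-1],[[0.1384,-0.22,-0.04],0.001,-1],[[0.1384,-0.22,-0.06],0.001,-1],[[0.1384,-0.22,-0.07],0.001,-1],[[0.1384,-0.22,-0.07],0.001,-1]]'
python3 - <<'E'
from ov import *
p=(.612,.0625,-.106)
overlay("scene","pics/s5.png",225,150,415,320,4,p,.0,.0045,.008)
d,f=cam("scene")
from plant import readout
s=readout.observe(); print(s['ee_pos'],s['tool_rot'],s['ft_force'])
u,v=proj(d,f,s['ee_pos']); print((u-225)*4,(v-150)*4)
E
```

```text
time_s: 6.8
ee_pos: [0.6385, 0.0596, 0.1085]
tool_rot: [-3.14, -0.011, 3.035]
ft_force: [0.1, 0.0, 0.2]
grip_width: -0.0
[0.64067437 0.05961224 0.11104503] [-3.14081465 -0.00657843  3.0349174 ] [ 0.76100569 -0.08122679 -0.17739626]
306.58028701265494 197.2100322908094
```

View pics/s5.png

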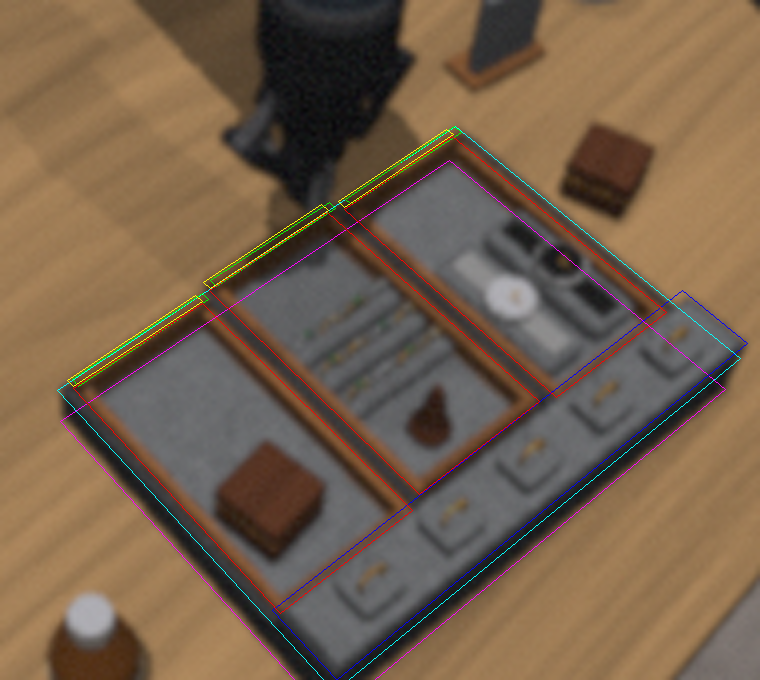

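The tip is at crop (315,200) and projected at (307,197), so it's in place above the well. Lowering in steps.

```bash
python3 -m pendant '[[[0,0,-0.02],0,-1],[[0,0,-0.035],0,-1],[[0,0,-0.05],0,-1],[[0,0,-0.06],0,-1],[[0,0,-0.064],0,-1],[[0,0,-0.064],0,-1]]'; python3 -m pendant '[[[0,0,-0.007],0,-1],[[0,0,-0.014],0,-1],[[0,0,-0.02],0,-1],[[0,0,-0.02],0,-1],[[0,0,-0.02],0,-1]]'
python3 - <<'E'
from ov import *
p=(.612,.0625,-.106)
overlay("scene","pics/s6.png",225,150,415,320,4,p,.0,.0045,.008)
E
```

```text
time_s: 7.5
ee_pos: [0.6401, 0.0595, 0.0462]
tool_rot: [-3.14, -0.008, 3.035]
ft_force: [0.2, 0.2, 0.1]
grip_width: -0.0001
time_s: 8.0
ee_pos: [0.64, 0.0594, 0.026]
tool_rot: [-3.14, -0.008, 3.035]
ft_force: [-0.4, -0.6, -0.3]
grip_width: 0.0001
```

View pics/s6.png

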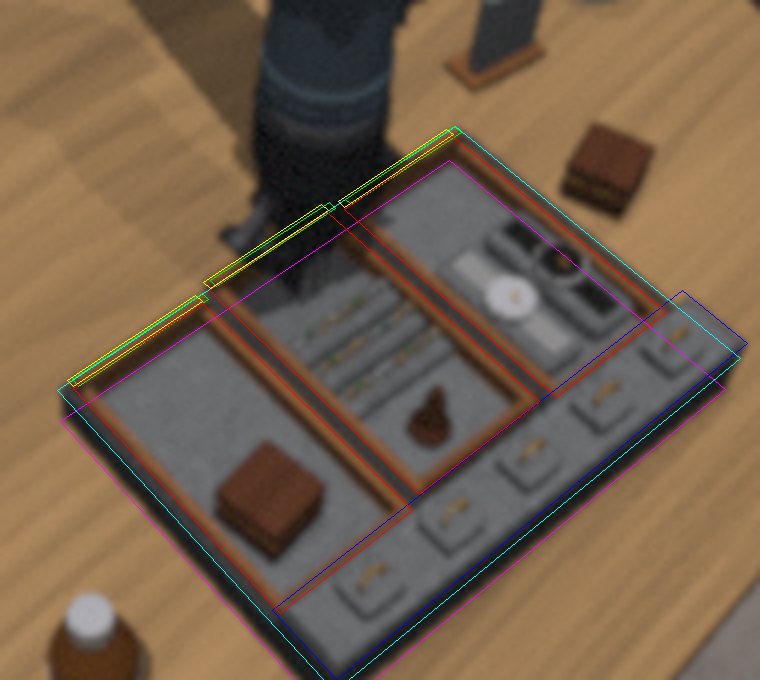

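```bash
python3 -m pendant '[[[-0.006,0.0006,0],0,-1],[[-0.012,0.0013,0],0,-1],[[-0.018,0.0019,0],0,-1],[[-0.024,0.0025,0],0,-1],[[-0.03,0.0032,0],0,-1],[[-0.037,0.0039,0],0,-1],[[-0.044,0.0047,0],0,-1],[[-0.051,0.0054,0],0,-1],[[-0.058,0.0062,0],0,-1],[[-0.065,0.0069,0],0,-1],[[-0.072,0.0076,0],0,-1],[[-0.078,0.0083,0],0,-1]]'
python3 - <<'E'
from ov import *
p=(.612,.0625,-.106)
overlay("scene","pics/s7.png",205,130,415,320,3.6,p,.0,.075,.008)
E
```

```text
time_s: 9.25
ee_pos: [0.5618, 0.0681, 0.0264]
tool_rot: [-3.141, -0.008, 3.035]
ft_force: [1.7, 0.9, 1.1]
grip_width: -0.0004
```

View pics/s7.png

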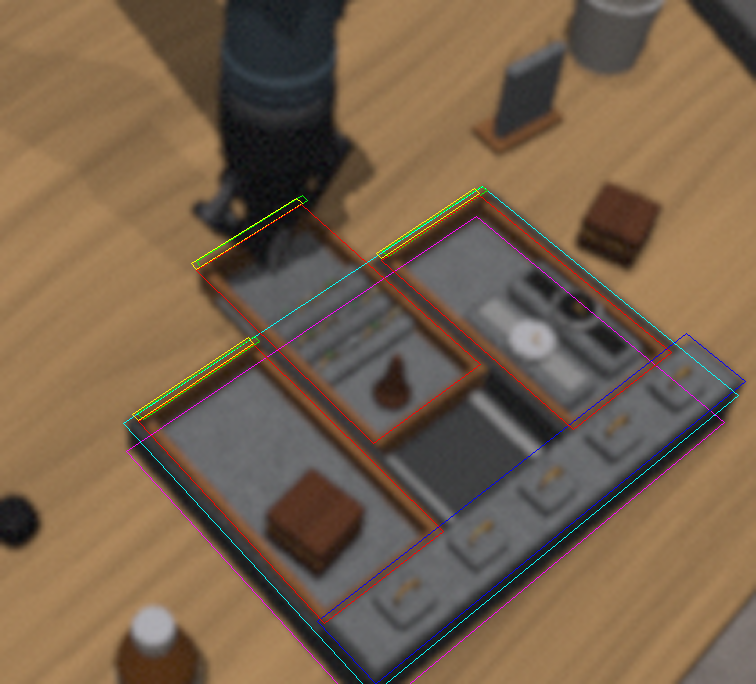

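The ring tray is sliding out (about 72 mm) with the cone upright at crop (395,385). Continuing to the stop.

```bash
python3 -m pendant '[[[-0.006,0.0006,0],0,-1],[[-0.012,0.0013,0],0,-1],[[-0.018,0.0019,0],0,-1],[[-0.024,0.0025,0],0,-1],[[-0.03,0.0032,0],0,-1],[[-0.036,0.0038,0],0,-1],[[-0.041,0.0044,0],0,-1],[[-0.044,0.0047,0],0,-1]]'; python3 -m pendant '[[[-0.002,0.0002,0],0,-1],[[-0.004,0.0004,0],0,-1],[[-0.005,0.0005,0],0,-1]]'
```

```text
time_s: 10.1
ee_pos: [0.5153, 0.073, 0.026]
tool_rot: [-3.14, -0.011, 3.036]
ft_force: [0.8, 0.7, 0.1]
grip_width: 0.0001
time_s: 10.4
ee_pos: [0.5131, 0.0732, 0.0263]
tool_rot: [-3.141, -0.005, 3.035]
ft_force: [7.2, 0.3, -4.6]
grip_width: -0.0003
```

```bash
python3 -m pendant '[[[-0.003,0.0003,0],0,-1],[[-0.005,0.0005,0],0,-1],[[-0.005,0.0005,0],0,-1]]'
python3 - <<'E'
from ov import *
p=(.612,.0625,-.106)
overlay("scene","pics/s8.png",205,130,415,320,3.6,p,.0,.12,.008)
E
```

```text
time_s: 10.7
ee_pos: [0.5131, 0.0729, 0.0271]
tool_rot: [-3.141, 0.006, 3.034]
ft_force: [9.6, -0.4, -5.8]
grip_width: -0.0
```

View pics/s8.png

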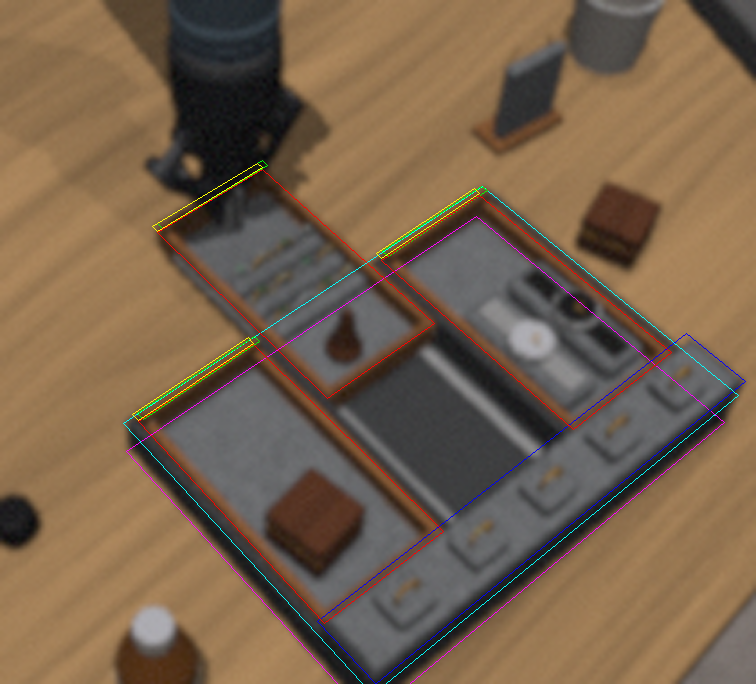

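The tray matches the 0.12 m overlay and the force holds at 9.6 N with no movement, so it's at its stop. I'll unhook the finger by moving it 9 mm back from the lip, then lift and clear.

```bash
python3 -m pendant '[[[0.004,-0.0004,0],0,-1],[[0.009,-0.001,0],0,-1],[[0.009,-0.001,0],0,-1],[[0.009,-0.001,0.01],0,-1],[[0.009,-0.001,0.03],0,-1],[[0.009,-0.001,0.06],0,-1],[[0.009,-0.001,0.1],0,-1],[[0.009,-0.001,0.14],0,-1],[[0.0,0.03,0.16],0,-1],[[-0.02,0.07,0.17],0,-1],[[-0.03,0.11,0.17],0,-1],[[-0.04,0.14,0.17],0,-1]]'; python3 -m pendant '[[[-0.02,0.05,0],0,-1],[[-0.03,0.1,0],0,-1],[[-0.03,0.12,0],0,-1],[[-0.03,0.12,0],0,-1],[[-0.03,0.12,0],0,-1],[[-0.03,0.12,0],0,-1],[[-0.03,0.12,0],0,-1],[[-0.03,0.12,0],0,-1]]'
python3 - <<'E'
from ov import *
p=(.612,.0625,-.106)
overlay("scene","pics/s9.png",205,130,415,320,3.6,p,.0,.12,.008)
overlay("top","pics/t9.png",130,120,330,250,4,p,.0,.12,.008)
E
```

```text
time_s: 11.95
ee_pos: [0.4716, 0.2156, 0.1984]
tool_rot: [3.14, 0.006, 3.037]
ft_force: [0.3, 0.6, 0.6]
grip_width: -0.0001
time_s: 12.75
ee_pos: [0.4422, 0.3339, 0.1985]
tool_rot: [3.141, 0.006, 3.034]
ft_force: [-0.8, 0.5, -1.0]
grip_width: -0.0001
```

View pics/s9.png

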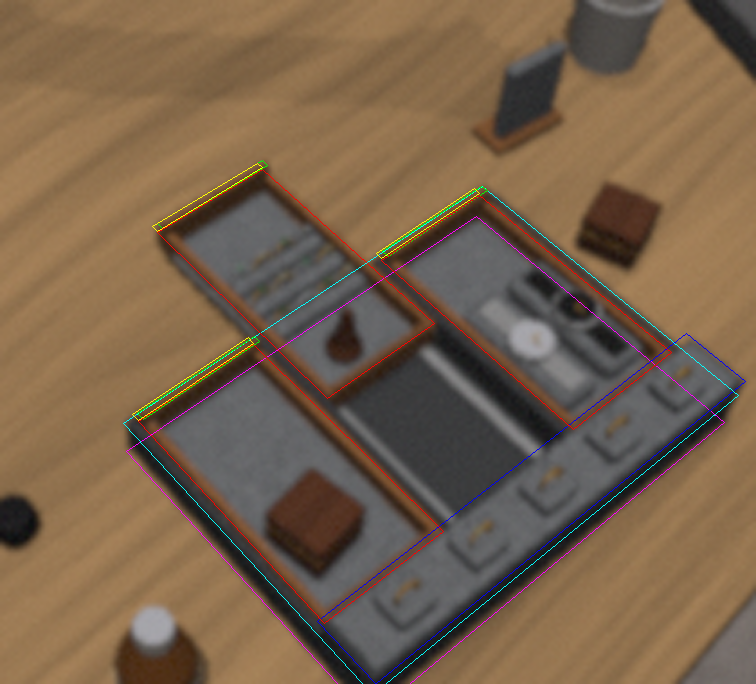

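View pics/t9.png

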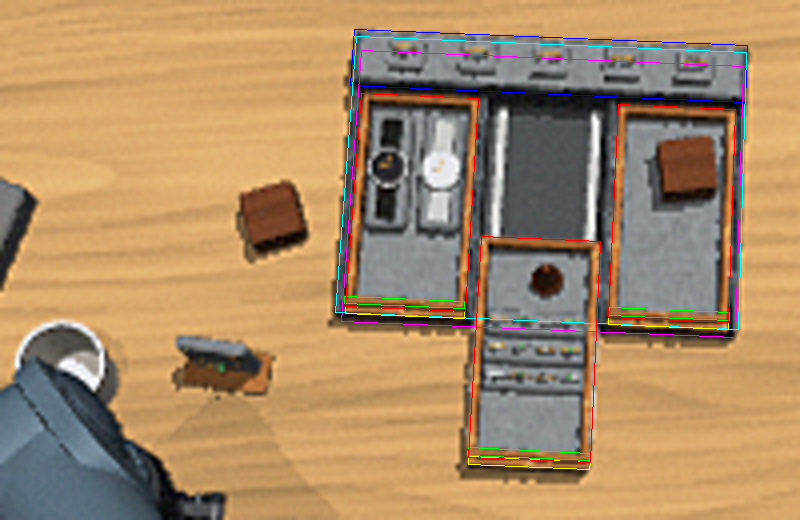

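Ring tray is out at the 0.12 overlay with the cone upright. Watch and spare trays are home, the bystanders are unmoved and the hand is clear. Handing in.

```bash
python3 -c "
from plant import r
print(r.hand_in())"
```

```text
the job is handed in; nothing more can be done
None
```

I pushed the watch tray home and drew the ring tray out to its stop, then handed the job in at about 13 s. `r.hand_in()` gives no verdict, so what follows is from my own checks.

- **Watch tray:** I pushed it with the shut fingertips on its face. It slid against about 3 N, then stopped moving while the force rose to 12 N. Afterwards both camera views lined up with the home position.
- **Ring tray:** I hooked it behind the lip from inside the finger well, without pinching. At the end the force rose to 9.6 N with no further movement. Both camera views lined up with 0.12 m drawn out.
- **Everything else:** In the last pictures the cone stands upright behind the rolls and the spare tray is shut. The ring box, gift box, bust, cup, loupe and cleaner look unmoved by eye. I did not measure them, and the screwdriver was outside those last crops. The hand is about 0.2 m above the table and away from the case, with only sensor-noise force on it.

One disagreement: at first the two cameras differed by up to 10 mm on where the tray lips were. Most of that went once I took the 190 mm tray length to include the face board and allowed for slight lens distortion. The watch tray then stopped about 1 mm from where I predicted.

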